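# Turn the two reversible boards over and pair each with its dish

## Robot

A 7-joint arm with a two-finger parallel gripper is mounted at the origin on the work surface. World frame = base frame: x ahead of the robot, y to its left, z up, the work surface at z = 0. Lengths are in m, angles in rad, forces in N, time in s.
With the tool pointing down it reaches from about 0.425 to 0.8 m from the base axis. Payload 8.3 kg.
Tool frame: the origin (TCP) lies midway between the tips of the shut fingers; the grasp point (between the pads) lies arm.hold_point_z behind it (arm.hold_point_z is the distance from the TCP to the grasp point, in m); z points along the fingers, y is the line along which they close (so a half turn about z gives the same grasp; the last joint's range is limited). The gripper opens to 85 mm and grips with 20 to 120 N. Pads are 22 mm wide; open, the fingers measure 114 mm over their backs; the gripper's body (76 mm by 85 mm) begins 54 mm behind the grasp point. The pads swing forward as they close: fully open they stand 13 mm farther back than shut.
Start: joints at [-1.281, 0.383, 0.016, 1.37, -0.006, 1.388, -0.046], TCP at [0.216, 0.587, 0.21] pointing down, gripper open.
Joint ranges: [-2.95, 2.95], [-0.25, 2.06], [-1.52, 1.56], [0.18, 2.33], [-1.44, 4.58], [0.02, 2.06], [-3.01, 3.01]. Speed limits (rad/s): [2.39, 2.39, 3.01, 3.01, 3.14, 3.14, 3.14].

## Interface

Orientations are given as a unit quaternion [w, x, y, z].
In Python, from rig import arm, imaging, job gives the robot as it stands.
- The arm moves only by the tool send_rows, never from a script. Its argument "plan" is a list of rows, each a list of 7 numbers: the shift along the tool's x, y, z in mm, then the turn, a rotation vector about the tool's x, y, z in degrees, then the closure, from -1 (fully open) to 1 (shut). In form: [[dx, dy, dz, rx, ry, rz, gripper], ...]. A call has 1 to 12 rows; each row is the pose to reach, as a shift and turn from the pose commanded when the call began, along the tool's axes at that moment; what a row does not reach only later rows make up. A row lasts 1/10 s, in which the tool goes at most 50 mm and 8.59 degrees, less where a joint would pass 70% of its speed; a pose out of reach is approached as far as the arm can. A call with a gripper value outside its range is refused whole. The fingers move at their own pace and stop on an object; the grip force is fixed at half the most. Time passes only in rows, so rows that repeat a pose let the fingers close. It gives the time, the measured TCP pose, the force, the opening and the grip force at its end, in the units of the state.
- arm.get_obs(): the state, without advancing time (a new reading comes with each control period).
- imaging.camera(name): name is "scene" or "top" or "wrist"; returns (picture, depth): 384x512x3 uint8, red, green, blue; 384x512 float32, m along the optical axis (not along the pixel's ray), 0 where there is no reading.
- imaging.camera_params(name): a dict with "fx", "fy", "cx", "cy" (pixels), "pose" (4x4, takes a point from camera to world coordinates). Camera axes: x right, y down, z forward; pixel columns grow to the right and rows downward; lengths in m; the calibration is good to about 2 mm. A picture is of the moment at which its call begins: read the wrist's pose just before it. camera_params takes no time and is no camera call; for the wrist camera it gives the pose at the moment of the call.
- job.finish_job(): hands the job in; it is judged then, once.
The state is a dict: "time_s": time; "joints": joint angles; "joint_velocities": joint speeds; "joint_efforts": joint torques, N m; "position": TCP position; "tool_rot": TCP orientation; "ft_force": force on the tool from outside, world axes, zero at the start; "wrist_torque": the same for the moment, N m; "finger_gap": finger opening in m; "finger_force": force on a finger pad.
Only numpy, scipy, OpenCV 4.12 (cv2) and the standard library are available. Lean on these libraries where they do the work, as an engineer would, in place of code of your own. Each camera call takes 0.05 s, during which the arm holds its last target. There are 200 camera calls.

## Task

Two reversible boards lean with their walnut faces showing, the blue-lined one on the walnut key box and the orange-lined one on the white speaker, and the dishes stand where the boards must go. Turn each board over towards the robot so that it lies flat on the ledge with its coloured face up, squarely and close in front of the thing it leaned on, and move the dishes so that the blue coin tray stands just in front of the blue board (centred on it, on the robot's side, well within a hand's width) and the amber dish in the same way just in front of the orange board. Keep both dishes upright, clear of the boards, and leave the remote, the bottle opener and the sanitiser bottle where they are.

Things in the scene. Friction and masses are not known exactly. Their poses are not given: they have to be found in the camera images.
- key_box: walnut key box with a shallow drawer front and a small brass knob, fixed block 100 mm deep (x), 140 mm wide (y), 58 mm high, flat bare top. Origin: centre of its underside; -x of its frame points out of its front, on which the blue board leans; the front face is at x = -0.05 of its frame
- speaker: white loudspeaker with grey fabric on front and back, fixed block 100 mm deep (x), 140 mm wide (y), 58 mm high, flat bare top. Origin: centre of its underside; -x of its frame points out of its front, on which the orange board leans; the front face is at x = -0.05 of its frame
- blue_board: loose board 100 (x) x 120 (y) x 12 mm, 160 g, walnut with blue lining. Origin: centre of blue face; z out of walnut face; x to the blue-striped edge. Starts leaning 25 deg off vertical on the key box's top front edge, walnut outward, stripe up: top 91-96 mm high, 15 mm behind its front; foot 27-38 mm before it. Drawn past upright it falls flat, to 140 mm before the key box
- amber_board: loose board 100 (x) x 120 (y) x 12 mm, 160 g, walnut with orange lining. Origin: centre of orange face; z out of walnut face; x to the orange-striped edge. Starts leaning 25 deg off vertical on the speaker's top front edge, walnut outward, stripe up: top 91-96 mm high, 15 mm behind its front; foot 27-38 mm before it. Drawn past upright it falls flat, to 140 mm before the speaker
- blue_tray: square blue silicone coin tray, open on top, empty, 76 x 76 mm, 26 mm high, walls 4 mm (68 mm wide inside), floor under 6 mm thick, 140 g, loose. Fingers set down inside can tow it. Origin: centre of its underside, z up, x and y along its sides. Belongs with the blue board
- amber_dish: round amber glass bead dish, open on top, 76 mm across, 26 mm high, walls 4 mm (68 mm across inside), floor 5 mm with a few tiny beads on it that do not hinder fingers, 160 g, loose. Fingers set down inside can tow it. Origin: centre of its underside, z up. Belongs with the orange board
- remote: black remote control, 160 mm (x) by 40 mm by 18 mm, lying between the key box and the speaker, loose, bystander. Origin: centre of its underside
- opener: chrome bottle opener, 122 mm long (x), up to 36 mm wide, 8 mm thick, loose, bystander. Origin: on its underside near its middle
- sanitiser: clear hand sanitiser bottle with white cap, 52 mm diameter, 130 mm tall, standing, loose, bystander. Origin: centre of its underside

How it is judged:
At the end, for the whole second after the job is handed in: Each board flat, colour up, centre 45-140 mm before its support's front, within 45 mm of its middle line and 0.25 rad of square; its dish upright on the ledge, centre 38-125 mm past the board's near edge, within 45 mm of its middle line; remote, opener, bottle moved under 30 mm; all at rest (angle between each of blue_board, amber_board's own z axis and vertical above 3.08 rad and height (world z) of blue_board between 0.008 and 0.016 m and x of blue_board in the frame of key_box between -0.19 and -0.095 m and y of blue_board in the frame of key_box between -0.045 and 0.045 m and angle between the x axis of blue_board and the x axis of key_box, either way round below 0.25 rad and (x of blue_tray in the frame of blue_board between 0.088 and 0.175 m or x of blue_tray in the frame of blue_board between -0.175 and -0.088 m) and x of blue_tray in the frame of key_box below -0.17 m and y of blue_tray in the frame of blue_board between -0.045 and 0.045 m and height (world z) of blue_tray between -0.004 and 0.005 m and angle between each of blue_tray, amber_dish's own z axis and vertical below 0.08 rad and linear speed of each of blue_board, blue_tray, amber_board, amber_dish below 0.02 m/s and height (world z) of amber_board between 0.008 and 0.016 m and x of amber_board in the frame of speaker between -0.19 and -0.095 m and y of amber_board in the frame of speaker between -0.045 and 0.045 m and angle between the x axis of amber_board and the x axis of speaker, either way round below 0.25 rad and (x of amber_dish in the frame of amber_board between 0.088 and 0.175 m or x of amber_dish in the frame of amber_board between -0.175 and -0.088 m) and x of amber_dish in the frame of speaker below -0.17 m and y of amber_dish in the frame of amber_board between -0.045 and 0.045 m and height (world z) of amber_dish between -0.004 and 0.005 m and angle between sanitiser's own z axis and vertical below 0.1 rad and distance of each of remote, opener, sanitiser from where it was at the start of the episode below 0.03 m); the robot touches nothing.
It fails at once if the remote is shoved more than 30 mm (distance of remote from where it was at the start of the episode above 0.03 m).
It fails at once if the bottle opener is shoved more than 30 mm (distance of opener from where it was at the start of the episode above 0.03 m).
It fails at once if the sanitiser bottle is shoved more than 30 mm (distance of sanitiser from where it was at the start of the episode above 0.03 m).
It fails at once if the coin tray is tipped so that it would spill (angle between blue_tray's own z axis and vertical above 0.6 rad).
It fails at once if the bead dish is tipped so that it would spill (angle between amber_dish's own z axis and vertical above 0.6 rad).
It also fails if it takes over 64 s, if anything falls off the work surface, if the arm or the gripper's body presses on something with over 40 N, if the wrist force passes 120 N, or if a joint passes its speed limit or range.

## Working session

There is one attempt and no reset: what is moved stays moved. The work goes in short steps, Python scripts to look and compute and a tool call to move; the robot and the scene stay as the last step left them, time stands still between calls to the robot, and variables do not carry over. Pictures are saved under pics/ and viewed, at most 10 in all, crops included, and the job is handed in when it is done.

Besides the shell and the picture viewer there is one more tool, called after ">>>" as a command line: name --pt "numbers of a row" for each row, then --argument value for the rest. send_rows: Moves the arm, as the interface text tells. Its arguments: {"type":"object","properties":{"plan":{"type":"array","items":{"type":"array","items":{"type":"number"}}}},"required":["plan"]}

```bash
mkdir -p pics; ls; python3 - <<'E'
from rig import arm, imaging, job
import cv2,numpy as np
print(arm.get_obs(), arm.hold_point_z)
for n in("top","scene"):
    p,d=imaging.camera(n); cv2.imwrite(f"pics/{n}0.png",p[:,:,::-1]); np.savez(f"{n}0.npz",p=p,d=d,**imaging.camera_params(n)); print(n,imaging.camera_params(n))
E
```

```text
pics
{'time_s': 0.0, 'joints': array([-1.28091531,  0.38425202,  0.01636401,  1.37115896, -0.00627855,
        1.38820079, -0.0465378 ]), 'joint_velocities': array([-5.75408307e-04, -7.49857818e-05, -1.46810420e-04,  4.47778075e-04,
        7.69612231e-04,  5.51881073e-04,  1.68498905e-03]), 'joint_efforts': array([-4.63383776e-05, -6.27592349e+01,  8.44382420e-01, -3.71829700e+01,
        1.65725400e-02,  1.38015649e-02,  3.84776968e-05]), 'position': array([0.21572331, 0.58600761, 0.20896802]), 'tool_rot': array([-1.46229680e-04,  1.75457917e-01,  9.84486440e-01, -9.73797682e-04]), 'ft_force': array([ 0.42753088, -0.28154473,  0.86599404]), 'wrist_torque': array([ 0.00582497,  0.03525304, -0.00419445]), 'finger_force': 0.0, 'finger_gap': 0.08524829555107441} 0.0187
top {'fx': 350.68427888633164, 'fy': 350.68427888633164, 'cx': 250.9239692247229, 'cy': 195.09307238123117, 'pose': array([[ 0.02927937, -0.99613203,  0.08284748,  0.48674431],
       [-0.99954802, -0.02974321, -0.00436981,  0.01558359],
       [ 0.00681705, -0.08268209, -0.99655266,  1.09366073],
       [ 0.        ,  0.        ,  0.        ,  1.        ]])}
scene {'fx': 481.26595485824845, 'fy': 481.26595485824845, 'cx': 248.24830615974113, 'cy': 188.2670031536658, 'pose': array([[-0.59849374,  0.58983309, -0.54212744,  1.37151626],
       [ 0.80111111,  0.44496038, -0.40028897,  0.58322736],
       [ 0.00512155, -0.67387475, -0.73882785,  1.11379481],
       [ 0.        ,  0.        ,  0.        ,  1.        ]])}
```

View pics/top0.png

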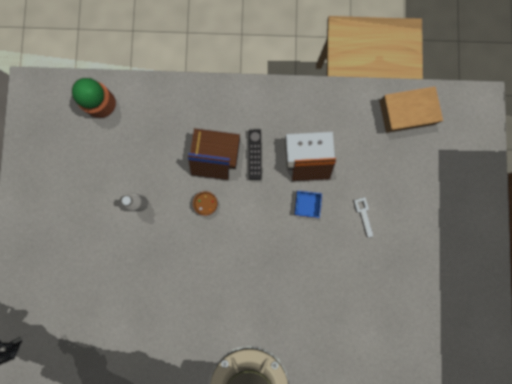

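View pics/scene0.png

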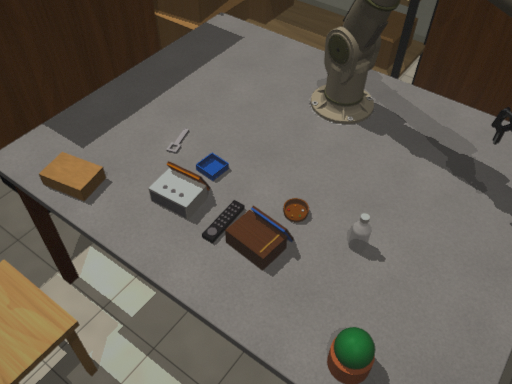

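The top view shows the key box at (215,147) with the blue board, and the amber dish in front of it at (205,203). The speaker is at (310,150) with the orange board, and the blue tray in front of it at (308,205). So the dishes have to be swapped. The remote (255,155), opener (363,217) and bottle (130,202) are the bystanders.

```bash
cat >h.py <<'E'
import numpy as np,cv2
def cloud(d,P):
    v,u=np.mgrid[:d.shape[0],:d.shape[1]]
    c=np.stack([(u-P['cx'])/P['fx']*d,(v-P['cy'])/P['fy']*d,d],-1)
    T=np.array(P['pose']); return c@T[:3,:3].T+T[:3,3]
def ray(u,v,P,z):
    T=np.array(P['pose']); r=T[:3,:3]@np.array([(u-P['cx'])/P['fx'],(v-P['cy'])/P['fy'],1]); o=T[:3,3]
    return o+r*(z-o[2])/r[2]
def comps(m,amin=15):
    n,l,s,c=cv2.connectedComponentsWithStats(m.astype(np.uint8)); return [(l==i) for i in range(1,n) if s[i,4]>=amin]
def rect(m,P,z):
    "min area rect of a mask cast on plane z: centre, sides, yaw of the long side"
    v,u=np.nonzero(m); q=np.array([ray(a,b,P,z)[:2] for a,b in zip(u,v)],np.float32)
    (c,s,a)=cv2.minAreaRect(q*1000); return np.round(c),np.round(s),round(a,1)
E
python3 - <<'E'
from h import *
for n in("top","scene"):
    P=np.load(n+"0.npz"); W=cloud(P['d'],P); p=P['p']; hsv=cv2.cvtColor(p,cv2.COLOR_RGB2HSV)
    H,S,V=[hsv[...,i].astype(int) for i in range(3)]
    inw=(W[...,0]>.35)&(W[...,0]<.85)&(abs(W[...,1])<.5)
    z=W[...,2]
    print(n,"table z",np.median(z[inw&(z<.02)]))
    for nm,m,pl in(("blue",inw&(H>100)&(H<130)&(S>120)&(V>60),.026),("orange",inw&(H<16)&(S>150)&(V>90),.026),("box tops",inw&(z>.050)&(z<.064),.058),("any",inw&(z>.008),.02),("bright",inw&(V>165)&(S<60)&(z<.03),.008),("black",inw&(V<45)&(z>.005),.018),("high",inw&(z>.08),.09)):
        for c in comps(m):
            q=W[c]; print(nm,c.sum(),"px",np.round(np.mean(np.nonzero(c),1)[::-1]),"mean",np.round(q.mean(0)*1000),"zmax",np.round(np.percentile(q[:,2],[10,50,95])*1000),rect(c,P,pl))
E
```

```text
top table z -0.0009368127906755896
blue 56 px [208. 161.] mean [667. 139.  88.] zmax [85. 89. 92.] (array([677., 145.]), array([115.,   4.]), 83.9)
blue 570 px [308. 204.] mean [ 554. -165.   10.] zmax [ 1.  3. 25.] (array([ 553., -162.]), array([74., 73.]), 84.6)
orange 93 px [100. 107.] mean [827. 473.  58.] zmax [56. 59. 62.] (array([837., 488.]), array([20., 64.]), 40.2)
orange 159 px [314. 162.] mean [ 670. -168.   97.] zmax [85. 91. 95.] (array([ 683., -182.]), array([ 14., 115.]), 5.0)
orange 317 px [205. 203.] mean [548. 151.  12.] zmax [ 2.  5. 11.] (array([547., 152.]), array([61., 64.]), 1.7)
box tops 114 px [100. 107.] mean [826. 474.  58.] zmax [52. 58. 62.] (array([826., 473.]), array([24., 62.]), 42.7)
box tops 1250 px [215. 144.] mean [722. 124.  57.] zmax [54. 57. 60.] (array([714., 127.]), array([140., 100.]), 83.9)
box tops 1249 px [309. 147.] mean [ 724. -158.   57.] zmax [54. 57. 60.] (array([ 715., -161.]), array([100., 141.]), 5.0)
box tops 124 px [208. 167.] mean [652. 141.  57.] zmax [51. 57. 63.] (array([651., 142.]), array([121.,  12.]), 84.8)
box tops 127 
[... 3722 characters left out ...]
 3.]), 82.5)
black 15 px [289. 234.] mean [664. 200.  54.] zmax [21. 54. 83.] (array([641., 187.]), array([35.,  4.]), 64.1)
black 578 px [256. 251.] mean [751. 151.  30.] zmax [12. 30. 52.] (array([743., 143.]), array([110., 174.]), 31.2)
high 166 px [184. 171.] mean [ 678. -167.   90.] zmax [86. 90. 95.] (array([ 678., -169.]), array([ 16., 126.]), 4.9)
high 205 px [269. 219.] mean [678. 142.  91.] zmax [86. 91. 96.] (array([677., 140.]), array([123.,  16.]), 84.2)
high 282 px [363. 225.] mean [552. 358. 102.] zmax [ 83.  96. 130.] (array([539., 358.]), array([49., 76.]), 86.9)
high 94 px [354. 330.] mean [840. 485. 119.] zmax [109. 120. 127.] (array([825., 479.]), array([18., 43.]), 16.4)
```

```bash
cat >>h.py <<'E'
from scipy.spatial.transform import Rotation as Ro
def go(*wps):
    "wps: world (x,y,z mm, yaw deg) goals; prints shifts/turns in tool axes, from the measured pose"
    from rig import arm
    o=arm.get_obs(); q=o['tool_rot']; R=Ro.from_quat([q[1],q[2],q[3],q[0]]); p=o['position']*1000
    print("t",round(o['time_s'],2),"pos",np.round(p,1),"gap",round(o['finger_gap']*1000,1),"f",np.round(o['ft_force'],1))
    for x,y,z,a in wps:
        a=np.deg2rad(a);c,s=np.cos(a),np.sin(a)
        G=Ro.from_matrix(np.array([[-c,-s,0],[-s,c,0],[0,0,-1]]).T)
        print((x,y,z),np.round(R.inv().apply(np.array([x,y,z])-p),1),np.round((R.inv()*G).as_rotvec(degrees=True),1))
E
python3 -c "
from h import *
go((547,152,120,0),(547,152,40,0),(547,152,0,0))"
```

```text
t 0.1 pos [215.8 586.1 209.1] gap 85.9 f [ 0.6 -0.5 -0. ]
(547, 152, 120) [-460.8 -292.8   89.6] [ -0.1  -0.  -20.2]
(547, 152, 40) [-460.8 -292.6  169.6] [ -0.1  -0.  -20.2]
(547, 152, 0) [-460.8 -292.5  209.6] [ -0.1  -0.  -20.2]
```

>>> send_rows --pt "-461 -293 90 0 0 -20.2 -1" --pt "-461 -293 90 0 0 -20.2 -1" --pt "-461 -293 90 0 0 -20.2 -1" --pt "-461 -293 90 0 0 -20.2 -1" --pt "-461 -293 90 0 0 -20.2 -1" --pt "-461 -293 90 0 0 -20.2 -1" --pt "-461 -293 90 0 0 -20.2 -1" --pt "-461 -293 90 0 0 -20.2 -1" --pt "-461 -293 90 0 0 -20.2 -1" --pt "-461 -293 90 0 0 -20.2 -1" --pt "-461 -293 90 0 0 -20.2 -1" --pt "-461 -293 90 0 0 -20.2 -1"

```text
time_s: 1.3
position: [0.5499, 0.1438, 0.1186]
tool_rot: [-0.0, 0.005, 1.0, -0.002]
ft_force: [-0.8, -0.9, -0.1]
finger_gap: 0.0858
finger_force: 0.0
```

```bash
python3 -c "
from h import *
go((547,152,120,0),(547,152,30,0),(547,152,0,0))
from rig import imaging
P=imaging.camera_params('wrist');p,d=imaging.camera('wrist');cv2.imwrite('pics/w1.png',p[:,:,::-1])
W=cloud(d,P);hsv=cv2.cvtColor(p,cv2.COLOR_RGB2HSV).astype(int)
print(np.round(np.array(P['pose'])[:3,3]*1000))
m=(W[...,2]>.012)&(W[...,2]<.04)&(hsv[...,0]<25)&(hsv[...,1]>80)&(d>0)
for c in comps(m,200): print(c.sum(),np.round(W[c].min(0)*1000),np.round(W[c].max(0)*1000),rect(c,P,.026))
"
```

```text
t 1.3 pos [549.9 143.8 118.6] gap 85.8 f [-0.8 -0.9 -0.1]
(547, 152, 120) [ 3.   8.2 -1.4] [-0.3 -0.  -0.6]
(547, 152, 30) [ 3.   8.6 88.6] [-0.3 -0.  -0.6]
(547, 152, 0) [  2.9   8.8 118.6] [-0.3 -0.  -0.6]
[482. 143. 282.]
1699 [510. 110.  12.] [585. 185.  27.] (array([547., 148.]), array([74., 74.]), 47.1)
3845 [626.  77.  12.] [652. 198.  40.] (array([640., 138.]), array([126.,  33.]), 84.2)
217 [658.  59.  12.] [661.  72.  40.] (array([660.,  64.]), array([12., 23.]), 73.7)
```

```bash
cat >>h.py <<'E'
def wr(hlo,hhi,smin,zlo=.012,zhi=.04,z=.026,amin=200):
    from rig import imaging
    P=imaging.camera_params('wrist');p,d=imaging.camera('wrist')
    W=cloud(d,P);hsv=cv2.cvtColor(p,cv2.COLOR_RGB2HSV).astype(int)
    m=(W[...,2]>zlo)&(W[...,2]<zhi)&(hsv[...,0]<hhi)&(hsv[...,0]>=hlo)&(hsv[...,1]>smin)&(d>0)
    for c in comps(m,amin): print(c.sum(),np.round(W[c].min(0)*1000),np.round(W[c].max(0)*1000),rect(c,P,z))
    return p
E
python3 -c "
from h import *
wr(0,25,80);go((547,152,120,0));wr(0,25,80)
"
```

```text
1667 [510. 111.  12.] [585. 185.  28.] (array([547., 148.]), array([74., 74.]), 44.1)
3853 [626.  77.  12.] [652. 198.  40.] (array([640., 138.]), array([126.,  33.]), 83.8)
211 [658.  59.  12.] [661.  71.  40.] (array([660.,  65.]), array([11., 25.]), 64.7)
t 1.4 pos [547.6 150.  119.1] gap 85.6 f [-0.4  0.2  0. ]
(547, 152, 120) [ 0.6  2.  -0.9] [-0.1 -0.1 -0.3]
1685 [510. 111.  12.] [586. 185.  28.] (array([547., 148.]), array([75., 74.]), 27.5)
4060 [626.  59.  12.] [661. 198.  40.] (array([641., 126.]), array([ 50., 144.]), 3.9)
```

```bash
python3 -c "
from h import *
go((547,149,35,0),(547,149,0,0))
"
```

```text
t 1.45 pos [546.9 152.2 119.4] gap 85.6 f [-0.6  0.6  0.1]
(547, 149, 35) [-0.2 -3.2 84.4] [-0.  -0.1 -0.1]
(547, 149, 0) [ -0.3  -3.2 119.4] [-0.  -0.1 -0.1]
```

>>> send_rows --pt "0 -3 50 0 0 0 -1" --pt "0 -3 85 0 0 0 -1" --pt "0 -3 85 0 0 0 -1" --pt "0 -3 100 0 0 0 -1" --pt "0 -3 110 0 0 0 -1" --pt "0 -3 119 0 0 0 -1" --pt "0 -3 119 0 0 0 -1" --pt "0 -3 119 0 0 0 1" --pt "0 -3 119 0 0 0 1" --pt "0 -3 119 0 0 0 1" --pt "0 -3 119 0 0 0 1" --pt "0 -3 119 0 0 0 1"

```text
time_s: 2.65
position: [0.5474, 0.1493, 0.0012]
tool_rot: [0.0, 0.0, 1.0, 0.0]
ft_force: [0.3, -0.1, 0.3]
finger_gap: 0.0122
finger_force: 0.0
```

```bash
python3 -c "
from h import *
go((547,149,60,0),(456,-188,60,0))
"
```

```text
t 2.65 pos [547.4 149.3   1.2] gap 12.2 f [ 0.3 -0.1  0.3]
(547, 149, 60) [  0.4  -0.3 -58.8] [ 0.  0. -0.]
(456, -188, 60) [  91.3 -337.3  -58.9] [ 0.  0. -0.]
```

```bash
python3 -c "
from h import *
from rig import imaging
p,d=imaging.camera('wrist');q,_=imaging.camera('scene')
cv2.imwrite('pics/w2.png',np.hstack([cv2.resize(p,(400,300)),cv2.resize(q[140:290,200:400],(400,300))])[:,:,::-1]); go()"
```

```text
t 2.75 pos [547.3 149.3   1.1] gap 0.2 f [ 0.3  0.3 -0. ]
```

View pics/w2.png

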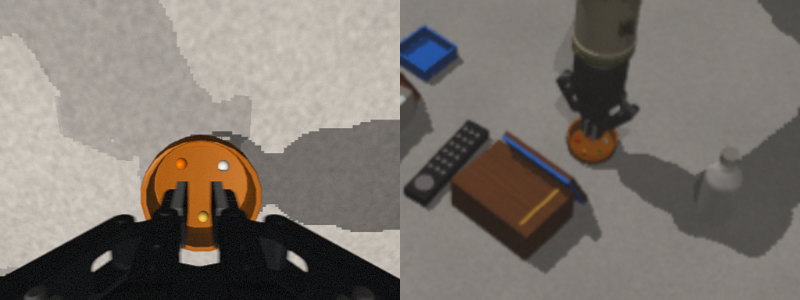

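The fingers closed above the rim and ended up inside the dish (rim around (200,195) in the left view, fingertips within it). The dish is undisturbed, so I'll tow it.

>>> send_rows --pt "0 0 -2 0 0 0 0.4" --pt "0 0 -2 0 0 0 0.4" --pt "0 0 -2 0 0 0 0.4" --pt "0 0 -2 0 0 0 0.4" --pt "10 0 -2 0 0 0 0.4" --pt "25 0 -2 0 0 0 0.4" --pt "45 0 -2 0 0 0 0.4" --pt "65 0 -2 0 0 0 0.4" --pt "85 0 -2 0 0 0 0.4" --pt "94 0 -2 0 0 0 0.4" --pt "94 0 -2 0 0 0 0.4" --pt "94 0 -2 0 0 0 0.4"

```text
time_s: 3.95
position: [0.4537, 0.1494, 0.0032]
tool_rot: [0.0, -0.0, 1.0, 0.0]
ft_force: [-0.7, 0.3, 0.2]
finger_gap: 0.0256
finger_force: 0.0
```

```bash
python3 -c "
from h import *
go((454,-194,3,0))
from rig import imaging
P=imaging.camera_params('scene');p,d=imaging.camera('scene')
W=cloud(d,P);hsv=cv2.cvtColor(p,cv2.COLOR_RGB2HSV).astype(int)
m=(W[...,0]<.62)&(W[...,0]>.35)&(hsv[...,0]<16)&(hsv[...,1]>150)&(hsv[...,2]>70)&(W[...,2]<.05)
for c in comps(m): print(c.sum(),rect(c,P,.015),np.round(W[c].min(0)*1000),np.round(W[c].max(0)*1000))
"
```

```text
t 3.95 pos [453.7 149.4   3.2] gap 25.6 f [-0.7  0.3  0.2]
(454, -194, 3) [-3.000e-01 -3.434e+02  1.000e-01] [0. 0. 0.]
275 (array([477., 153.]), array([65., 72.]), 25.0) [435. 113.  -2.] [510. 188.  32.]
```

>>> send_rows --pt "8 0 0 0 0 0 0.4" --pt "10 -15 0 0 0 0 0.4" --pt "10 -45 0 0 0 0 0.4" --pt "10 -80 0 0 0 0 0.4" --pt "10 -115 0 0 0 0 0.4" --pt "10 -150 0 0 0 0 0.4" --pt "10 -185 0 0 0 0 0.4" --pt "10 -220 0 0 0 0 0.4" --pt "10 -255 0 0 0 0 0.4" --pt "10 -285 0 0 0 0 0.4" --pt "10 -310 0 0 0 0 0.4" --pt "10 -325 0 0 0 0 0.4"

```text
time_s: 5.2
position: [0.4419, -0.1788, 0.0029]
tool_rot: [-0.0, 0.002, 1.0, -0.0]
ft_force: [-0.2, 1.3, 0.1]
finger_gap: 0.0256
finger_force: 0.5
```

>>> send_rows --pt "0 -8 0 0 0 0 0.4" --pt "0 -14 0 0 0 0 0.4" --pt "0 -17 0 0 0 0 0.4" --pt "0 -17 0 0 0 0 0.4" --pt "0 -17 0 0 0 0 1" --pt "0 -17 0 0 0 0 1" --pt "0 -17 -50 0 0 0 1" --pt "0 -17 -100 0 0 0 1" --pt "0 -17 -120 0 0 0 -1" --pt "0 -17 -120 0 0 0 -1" --pt "0 -17 -120 0 0 0 -1" --pt "0 -17 -120 0 0 0 -1"

```text
time_s: 6.4
position: [0.4424, -0.1921, 0.1217]
tool_rot: [-0.001, -0.0, 1.0, 0.0]
ft_force: [0.2, 0.6, -0.5]
finger_gap: 0.058
finger_force: 0.0
```

```bash
python3 -c "
from h import *
go()
p=wr(0,25,80);wr(100,130,100)
cv2.imwrite('pics/w3.png',p[:,:,::-1]); go((554,-165,60,-5))"
```

```text
t 6.4 pos [ 442.4 -192.1  121.7] gap 58.0 f [ 0.2  0.6 -0.5]
1706 [ 404. -219.   12.] [ 480. -144.   27.] (array([ 441., -182.]), array([75., 74.]), 28.3)
2057 [ 514. -209.   12.] [ 594. -130.   27.] (array([ 551., -169.]), array([75., 83.]), 85.1)
t 6.5 pos [ 442.3 -192.3  121.7] gap 72.2 f [-0.7 -0.4  0.2]
(554, -165, 60) [-111.8   27.3   61.4] [ 0.  -0.2  5. ]
```

View pics/w3.png

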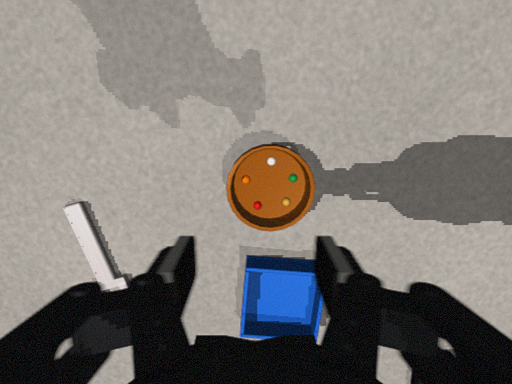

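```bash
python3 -c "
from h import *
go((554,-169,60,-5),(554,-169,7,-5))"
```

```text
t 6.5 pos [ 442.3 -192.3  121.7] gap 72.2 f [-0.7 -0.4  0.2]
(554, -169, 60) [-111.8   23.3   61.4] [ 0.  -0.2  5. ]
(554, -169, 7) [-112.    23.2  114.4] [ 0.  -0.2  5. ]
```

>>> send_rows --pt "-45 10 0 0 0 3 0.4" --pt "-90 20 0 0 0 5 0.4" --pt "-112 23 20 0 0 5 0.4" --pt "-112 23 55 0 0 5 0.4" --pt "-112 23 55 0 0 5 0.4" --pt "-112 23 55 0 0 5 0.4" --pt "-112 23 80 0 0 5 0.4" --pt "-112 23 100 0 0 5 0.4" --pt "-112 23 108 0 0 5 0.4" --pt "-112 23 114 0 0 5 0.4" --pt "-112 23 114 0 0 5 0.4" --pt "-112 23 114 0 0 5 0.4"

```text
time_s: 7.7
position: [0.5559, -0.1701, 0.0102]
tool_rot: [0.001, 0.044, 0.999, -0.0]
ft_force: [0.4, 0.2, 0.6]
finger_gap: 0.0256
finger_force: 0.0
```

```bash
python3 -c "
from h import *
go((554,0,7,0),(530,60,7,0),(437,167,7,0))"
```

```text
t 7.7 pos [ 555.9 -170.1   10.2] gap 25.6 f [0.4 0.2 0.6]
(554, 0, 7) [ 16.8 169.2   3.1] [-0.   0.1 -5. ]
(530, 60, 7) [ 45.9 226.9   3.1] [-0.   0.1 -5. ]
(437, 167, 7) [148.  325.4   2.9] [-0.   0.1 -5. ]
```

>>> send_rows --pt "0 8 0 0 0 0 0.4" --pt "3 25 0 0 0 0 0.4" --pt "6 50 0 0 0 0 0.4" --pt "9 80 0 0 0 0 0.4" --pt "12 110 0 0 0 0 0.4" --pt "14 140 0 0 0 0 0.4" --pt "17 170 0 0 0 0 0.4" --pt "25 200 0 0 0 0 0.4" --pt "40 225 0 0 0 0 0.4" --pt "60 245 0 0 0 0 0.4" --pt "80 265 0 0 0 0 0.4" --pt "100 285 0 0 0 0 0.4"

```text
time_s: 8.9
position: [0.48, 0.1246, 0.0097]
tool_rot: [0.0, 0.043, 0.999, 0.0]
ft_force: [0.5, 0.6, 0.4]
finger_gap: 0.0254
finger_force: 0.0
```

>>> send_rows --pt "18 18 0 0 0 0 0.4" --pt "30 30 0 0 0 0 0.4" --pt "38 37 0 0 0 0 0.4" --pt "45 40 0 0 0 0 0.4" --pt "48 41 0 0 0 0 0.4" --pt "48 41 0 0 0 0 0.4" --pt "48 41 0 0 0 0 0.8" --pt "48 41 0 0 0 0 0.8" --pt "48 41 -50 0 0 0 0.8" --pt "48 41 -100 0 0 0 0.8" --pt "48 41 -125 0 0 0 0.8" --pt "48 41 -125 0 0 0 -1"

```text
time_s: 10.1
position: [0.4391, 0.1687, 0.1381]
tool_rot: [0.003, 0.044, 0.999, 0.002]
ft_force: [0.7, 0.7, -0.3]
finger_gap: 0.0216
finger_force: 0.0
```

```bash
python3 -c "
from h import *
go()
p=wr(100,130,100)
from rig import imaging
P=imaging.camera_params('top');p,d=imaging.camera('top');W=cloud(d,P)
m=(W[...,2]>.05)&(W[...,2]<.064)&(W[...,0]>.6)&(W[...,0]<.78)&(abs(W[...,1])<.3)
for c in comps(m,100): print(rect(c,P,.058))
m=(W[...,2]>.08)&(W[...,2]<.1)&(W[...,0]>.6)&(W[...,0]<.78)&(abs(W[...,1])<.3)
for c in comps(m,100): print('high',rect(c,P,.092))
"
```

```text
t 10.1 pos [439.1 168.7 138.1] gap 21.6 f [ 0.7  0.7 -0.3]
(array([714., 127.]), array([140., 100.]), 84.0)
(array([ 715., -161.]), array([100., 141.]), 5.0)
(array([652., 142.]), array([122.,  11.]), 83.5)
(array([ 653., -172.]), array([ 12., 120.]), 3.5)
high (array([670., 139.]), array([121.,  20.]), 84.2)
high (array([ 672., -170.]), array([ 20., 120.]), 5.0)
```

```bash
python3 -c "
from h import *
go((703,134,150,-6),(703,134,62,-6))
p=wr(95,135,60,zlo=-.01,amin=300)
"
```

```text
t 10.2 pos [436.7 167.8 134.2] gap 36.5 f [ 0.  -0.3 -0.6]
(703, 134, 150) [-268.3  -10.2  -15.6] [0. 0. 1.]
(703, 134, 62) [-268.2  -10.3   72.4] [0. 0. 1.]
```

```bash
python3 -c "
from h import *
from rig import imaging
p,d=imaging.camera('wrist');q,_=imaging.camera('scene')
cv2.imwrite('pics/w4.png',np.hstack([cv2.resize(p,(400,300)),cv2.resize(q[90:315,130:430],(400,300))])[:,:,::-1]); go()"
```

```text
t 10.35 pos [435.5 167.4 132.6] gap 59.1 f [ 0.   0.3 -0.6]
```

View pics/w4.png

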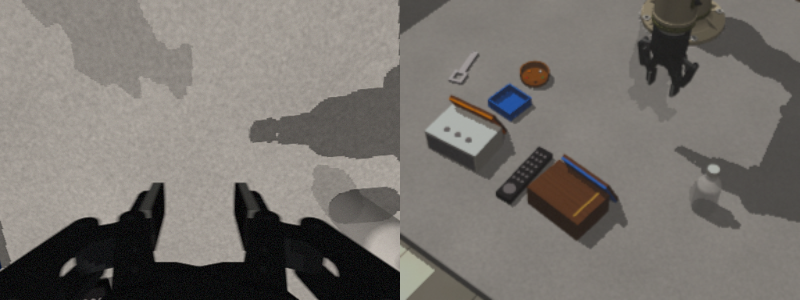

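The tray at (510,100) in the right crop did not follow: partly open, the tips sit too high and passed over it. I'll re-measure it and tow with the fingers shut.

```bash
python3 -c "
from h import *
from rig import imaging
for n in('top','scene'):
  P=imaging.camera_params(n);p,d=imaging.camera(n);W=cloud(d,P);hsv=cv2.cvtColor(p,cv2.COLOR_RGB2HSV).astype(int)
  m=(W[...,2]<.035)&(hsv[...,0]>100)&(hsv[...,0]<130)&(hsv[...,1]>120)&(W[...,0]<.62)
  for c in comps(m,100): print(n,rect(c,P,.02),np.round(W[c].min(0)*1000),np.round(W[c].max(0)*1000))
go((554,-169,60,-5),(554,-169,8,-5))"
```

```text
top (array([ 554., -163.]), array([74., 73.]), 84.6) [ 517. -201.   -4.] [ 591. -125.   29.]
scene (array([ 561., -162.]), array([91., 88.]), 84.5) [ 510. -224.   -5.] [ 599. -121.   31.]
t 10.45 pos [435.6 167.5 132.7] gap 73.1 f [-0.4 -0.5  0.1]
(554, -169, 60) [-147.6 -324.7   73. ] [-0.1 -0.1 -0. ]
(554, -169, 8) [-147.7 -324.6  125. ] [-0.1 -0.1 -0. ]
```

>>> send_rows --pt "-148 -325 0 0 0 0 1" --pt "-148 -325 0 0 0 0 1" --pt "-148 -325 0 0 0 0 1" --pt "-148 -325 0 0 0 0 1" --pt "-148 -325 0 0 0 0 1" --pt "-148 -325 0 0 0 0 1" --pt "-148 -325 0 0 0 0 1" --pt "-148 -325 0 0 0 0 1" --pt "-148 -325 0 0 0 0 1" --pt "-148 -325 0 0 0 0 1" --pt "-148 -325 40 0 0 0 1" --pt "-148 -325 75 0 0 0 1"

```text
time_s: 11.65
position: [0.5561, -0.166, 0.0585]
tool_rot: [0.001, 0.042, 0.999, 0.001]
ft_force: [0.3, 0.5, -0.5]
finger_gap: -0.0003
finger_force: 0.0
```

```bash
python3 -c "
from h import *
wr(100,130,100)
go((554,-168,40,-5),(554,-168,8,-5))
"
```

```text
2861 [ 514. -208.   12.] [ 593. -129.   27.] (array([ 552., -168.]), array([74., 74.]), 85.2)
t 11.7 pos [ 552.  -164.5   52. ] gap -0.1 f [-3.9  2.3 -4.4]
(554, -168, 40) [-2.4 -3.3 12. ] [ 0.1 -0.4  0.2]
(554, -168, 8) [-2.7 -3.4 44. ] [ 0.1 -0.4  0.2]
```

>>> send_rows --pt "0 0 20 0 0 0 1" --pt "0 0 35 0 0 0 1" --pt "0 0 43 0 0 0 1" --pt "0 0 48 0 0 0 1" --pt "0 0 48 0 0 0 1" --pt "0 0 48 0 0 0 1" --pt "0 10 48 0 0 0 1" --pt "1 20 48 0 0 0 1" --pt "2 35 48 0 0 0 1" --pt "3 50 48 0 0 0 1" --pt "3 50 48 0 0 0 1"

```text
time_s: 12.8
position: [0.5572, -0.1143, 0.0108]
tool_rot: [-0.0, 0.041, 0.999, 0.001]
ft_force: [0.2, 0.6, -0.1]
finger_gap: -0.0
finger_force: 0.0
```

```bash
python3 -c "
from h import *
wr(100,130,100)
go((555,0,8,0),(530,60,8,0),(436,175,8,0))
"
```

```text
5234 [ 514. -209.   12.] [ 589. -128.   38.] (array([ 553., -168.]), array([76., 77.]), 85.1)
t 12.85 pos [ 557.  -116.3   10.9] gap -0.3 f [-0.2 -0.6  0.4]
(555, 0, 8) [ 11.7 115.7   3. ] [ 0.  -0.  -4.8]
(530, 60, 8) [ 41.6 173.4   3.1] [ 0.  -0.  -4.8]
(436, 175, 8) [145.  280.1   3.2] [ 0.  -0.  -4.8]
```

```bash
python3 -c "
from h import *
from rig import imaging
P=imaging.camera_params('wrist');p,d=imaging.camera('wrist');W=cloud(d,P)
cv2.imwrite('pics/w5.png',p[:,:,::-1])
go()
c=(np.abs(W[...,0]-.557)<.06)&(np.abs(W[...,1]+.116)<.06)&(W[...,2]>.012)&(d<.25)
print(c.sum(),np.round(W[c].min(0)*1000),np.round(np.percentile(W[c][:,2],[0,1,5,20,50])*1000), W[c][W[c][:,2].argsort()[:5]]*1000)
v,u=np.nonzero(c); print(u.min(),u.max(),v.min(),v.max())
"
```

```text
t 12.9 pos [ 556.8 -117.8   11. ] gap -0.0 f [ 0.  -0.5 -0.5]
44629 [ 516. -176.   12.] [ 12.  21.  45.  87. 105.] [[ 520.56662502 -132.50548938   12.01210327]
 [ 552.19430736 -130.50384545   12.0294073 ]
 [ 553.36003944 -130.62287902   12.04630403]
 [ 518.0799595  -161.67947321   12.14011596]
 [ 555.67047065 -130.85333234   12.16046689]]
0 511 173 383
```

View pics/w5.png

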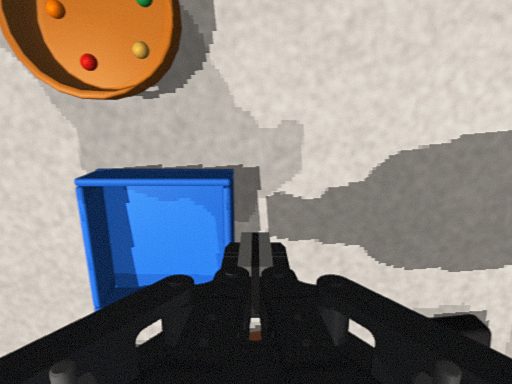

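Tips at (255,240) now stand beyond the tray's +y wall (232,220), having passed over it. I'll read their true height from this view's depth.

```bash
python3 -c "
from h import *
from rig import imaging
P=imaging.camera_params('wrist');p,d=imaging.camera('wrist');W=cloud(d,P)
for v in range(226,290,6): print(v,np.round(W[v,235:281:9]*1000).astype(int).tolist())
go((554,-168,60,-5))
"
```

```text
226 [[548, -130, 19], [556, -127, -1], [556, -121, -1], [557, -116, -1], [557, -111, -1], [558, -105, -1]]
232 [[551, -130, 20], [545, -124, 36], [545, -120, 36], [546, -116, 36], [561, -111, 0], [561, -106, -1]]
238 [[554, -131, 20], [545, -124, 43], [545, -120, 44], [545, -116, 43], [564, -111, 0], [564, -106, 1]]
244 [[548, -129, 41], [545, -124, 49], [545, -120, 50], [545, -116, 50], [550, -112, 41], [550, -108, 41]]
250 [[548, -128, 47], [545, -124, 54], [544, -120, 57], [545, -116, 55], [550, -113, 47], [550, -109, 47]]
256 [[548, -128, 53], [544, -124, 61], [545, -120, 61], [546, -116, 60], [546, -113, 60], [551, -109, 51]]
262 [[548, -128, 59], [545, -123, 66], [545, -120, 65], [545, -117, 66], [546, -113, 66], [550, -109, 58]]
268 [[542, -126, 75], [543, -123, 73], [546, -120, 70], [546, -117, 69], [544, -113, 73], [543, -110, 75]]
274 [[543, -126, 78], [544, -123, 76], [548, -120, 70], [544, -117, 77], [545, -114, 77], [544, -111, 78]]
280 [[543, -126, 81], [544, -123, 81], [551, -120, 69], [544, -117, 81], [544, -114, 81], [545, -111, 80]]
286 [[543, -126, 84], [544, -123, 84], [553, -121, 69], [546, -117, 82], [544, -114, 85], [545, -111, 84]]
t 12.95 pos [ 556.7 -118.8   11.1] gap -0.0 f [-0.5 -1.   0.3]
(554, -168, 60) [ -1.6 -49.3 -48.9] [-0.  0.  0.]
```

>>> send_rows --pt "0 0 -20 0 0 0 1" --pt "0 -25 -20 0 0 0 1" --pt "0 -49 -20 0 0 0 1" --pt "0 -49 -20 0 0 0 1" --pt "0 -49 -20 0 0 0 1" --pt "0 -49 0 0 0 0 1" --pt "0 -49 8 0 0 0 1" --pt "0 -49 13 0 0 0 1" --pt "0 -49 18 0 0 0 1" --pt "0 -49 18 0 0 0 1" --pt "0 -49 18 0 0 0 1"

```text
time_s: 14.05
position: [0.5526, -0.1675, -0.0067]
tool_rot: [0.0, 0.044, 0.999, -0.0]
ft_force: [0.2, 0.9, 0.2]
finger_gap: 0.0
finger_force: 0.0
```

```bash
python3 -c "
from h import *
from rig import imaging
P=imaging.camera_params('wrist');p,d=imaging.camera('wrist');W=cloud(d,P)
for v in range(220,262,4): print(v,np.round(W[v,244:272:9]*1000).astype(int).tolist())
go()
"
```

```text
220 [[540, -175, 3], [540, -170, 4], [541, -165, 3], [541, -161, 4]]
224 [[542, -175, 4], [542, -170, 4], [543, -166, 4], [544, -161, 3]]
228 [[544, -175, 3], [545, -170, 2], [545, -166, 3], [545, -161, 4]]
232 [[540, -174, 20], [541, -170, 18], [541, -166, 18], [547, -161, 4]]
236 [[540, -174, 24], [541, -170, 23], [541, -166, 23], [550, -161, 3]]
240 [[540, -174, 28], [541, -170, 28], [541, -166, 28], [552, -162, 3]]
244 [[541, -174, 32], [541, -170, 31], [541, -166, 32], [545, -162, 23]]
248 [[541, -174, 35], [541, -170, 35], [541, -166, 36], [546, -162, 27]]
252 [[540, -173, 40], [541, -170, 40], [541, -166, 39], [546, -162, 30]]
256 [[541, -173, 43], [541, -170, 43], [541, -166, 44], [542, -163, 43]]
260 [[540, -173, 47], [541, -170, 46], [541, -166, 46], [541, -163, 47]]
t 14.1 pos [ 552.8 -167.6   -6.6] gap -0.2 f [-0.6  0.8  0.5]
```

The shut tips really sit about 24 mm above the reported TCP, from two readings. I'll go 4 mm lower and tow.

>>> send_rows --pt "0 0 4 0 0 0 1" --pt "0 0 4 0 0 0 1" --pt "0 10 4 0 0 0 1" --pt "1 20 4 0 0 0 1" --pt "2 35 4 0 0 0 1" --pt "3 50 4 0 0 0 1" --pt "5 65 4 0 0 0 1" --pt "5 65 4 0 0 0 1"

```text
time_s: 14.9
position: [0.5533, -0.098, -0.0112]
tool_rot: [-0.0, 0.041, 0.999, 0.001]
ft_force: [0.9, 0.4, -0.1]
finger_gap: -0.0003
finger_force: 0.0
```

```bash
python3 -c "
from h import *
wr(100,130,100)
go((550,0,-11,0),(530,60,-11,0),(436,180,-11,0))
"
```

```text
5258 [ 514. -158.   12.] [565. -79.  37.] (array([ 539., -118.]), array([75., 51.]), 84.9)
304 [ 581. -161.   12.] [ 590. -150.   27.] (array([ 583., -153.]), array([ 6., 17.]), 30.5)
204 [ 589. -107.   12.] [ 592. -101.   26.] (array([ 586., -104.]), array([ 5., 11.]), 85.2)
t 14.95 pos [553.2 -99.9 -11.1] gap -0.0 f [-0.1 -0.2 -0.9]
(550, 0, -11) [11.6 99.3  0. ] [ 0.1 -0.  -4.8]
(530, 60, -11) [3.660e+01 1.574e+02 1.000e-01] [ 0.1 -0.  -4.8]
(436, 180, -11) [1.403e+02 2.691e+02 2.000e-01] [ 0.1 -0.  -4.8]
```

>>> send_rows --pt "1 10 0 0 0 0 1" --pt "4 30 0 0 0 0 1" --pt "7 55 0 0 0 0 1" --pt "10 85 0 0 0 0 1" --pt "15 115 0 0 0 0 1" --pt "25 140 0 0 0 0 1" --pt "40 165 0 0 0 0 1" --pt "60 190 0 0 0 0 1" --pt "80 213 0 0 0 0 1" --pt "100 236 0 0 0 0 1" --pt "115 250 0 0 0 0 1" --pt "125 260 0 0 0 0 1"

```text
time_s: 16.15
position: [0.4503, 0.1689, -0.011]
tool_rot: [-0.0, 0.043, 0.999, 0.0]
ft_force: [0.4, -1.0, -0.2]
finger_gap: -0.0003
finger_force: 0.4
```

>>> send_rows --pt "8 6 0 0 0 0 1" --pt "14 10 0 0 0 0 1" --pt "16 12 0 0 0 0 1" --pt "16 12 0 0 0 0 1" --pt "8 4 0 0 0 0 1" --pt "8 4 -50 0 0 0 1" --pt "8 4 -100 0 0 0 1" --pt "8 4 -150 0 0 0 1" --pt "8 4 -165 0 0 0 1" --pt "8 4 -165 0 0 0 1"

```text
time_s: 17.15
position: [0.4464, 0.1719, 0.1571]
tool_rot: [0.002, 0.045, 0.999, 0.002]
ft_force: [0.6, 0.5, 0.2]
finger_gap: 0.0002
finger_force: 0.0
```

```bash
python3 -c "
from h import *
wr(100,130,100)
go((703,134,160,-6),(703,134,60,-6),(703,134,48,-6))
"
```

```text
1640 [404. 117.  12.] [500. 213.  28.] (array([452., 165.]), array([76., 75.]), 21.6)
t 17.2 pos [445.  171.7 155. ] gap 0.3 f [-0.5  0.6  0.1]
(703, 134, 160) [-260.3  -14.6   -4.5] [0.1 0.1 0.9]
(703, 134, 60) [-260.1  -14.8   95.5] [0.1 0.1 0.9]
(703, 134, 48) [-260.1  -14.8  107.5] [0.1 0.1 0.9]
```

>>> send_rows --pt "-50 -3 0 0 0 1 0.4" --pt "-100 -6 0 0 0 1 0.4" --pt "-150 -9 0 0 0 1 0.4" --pt "-200 -12 0 0 0 1 0.4" --pt "-240 -14 0 0 0 1 0.4" --pt "-260 -15 0 0 0 1 0.4" --pt "-260 -15 0 0 0 1 0.4" --pt "-260 -15 0 0 0 1 0.4" --pt "-260 -15 45 0 0 1 0.4" --pt "-260 -15 80 0 0 1 0.4" --pt "-260 -15 80 0 0 1 0.4" --pt "-260 -15 80 0 0 1 0.4"

```text
time_s: 18.4
position: [0.7005, 0.135, 0.0742]
tool_rot: [-0.001, 0.052, 0.999, -0.0]
ft_force: [-0.5, -0.6, 1.2]
finger_gap: 0.0258
finger_force: 0.0
```

```bash
python3 -c "
from h import *
from rig import imaging
P=imaging.camera_params('wrist');p,d=imaging.camera('wrist');W=cloud(d,P)
cv2.imwrite('pics/w6.png',p[:,:,::-1])
p0=go((703,134,40,-6))
m=(d<.25)&(d>0)&(W[...,2]<.16)
for v in range(190,290,8): print(v,np.round(W[v,210:310:12]*1000).astype(int).tolist())
"
```

```text
t 18.45 pos [701.8 134.9  75.9] gap 25.6 f [0.6 0.5 0.3]
(703, 134, 40) [-1.2 -0.8 35.9] [0.  0.1 0. ]
190 [[668, 114, 93], [669, 120, 92], [669, 126, 94], [670, 131, 93], [670, 137, 93], [671, 143, 93], [672, 148, 92], [672, 154, 93], [673, 160, 92]]
198 [[672, 114, 94], [672, 120, 93], [673, 125, 94], [673, 131, 95], [674, 137, 93], [674, 142, 94], [675, 148, 93], [676, 154, 92], [677, 159, 93]]
206 [[676, 113, 92], [677, 119, 91], [678, 125, 91], [678, 130, 91], [679, 136, 92], [679, 142, 91], [680, 148, 91], [680, 154, 91], [681, 159, 92]]
214 [[691, 106, 58], [692, 113, 57], [693, 121, 58], [694, 128, 58], [694, 135, 58], [695, 142, 58], [696, 149, 57], [697, 156, 57], [697, 164, 57]]
222 [[696, 105, 58], [697, 113, 58], [698, 120, 57], [698, 127, 58], [699, 134, 58], [700, 142, 57], [701, 149, 58], [701, 156, 58], [703, 164, 56]]
230 [[701, 105, 59], [702, 112, 58], [703, 119, 57], [704, 127, 58], [705, 134, 57], [705, 141, 57], [706, 148, 58], [707, 156, 57], [708, 163, 57]]
238 [[707, 104, 57], [687, 119, 106], [708, 119, 58], [709, 126, 57], [709, 133, 58], [710, 141, 58], [
[... 271 characters left out ...]
], [720, 132, 58], [721, 140, 58], [699, 145, 104], [690, 149, 123], [695, 155, 115]]
262 [[687, 117, 129], [689, 121, 125], [724, 117, 58], [725, 124, 58], [726, 132, 57], [727, 139, 56], [703, 145, 104], [690, 148, 130], [695, 154, 122]]
270 [[686, 118, 138], [693, 120, 126], [730, 116, 58], [731, 124, 58], [732, 131, 57], [733, 139, 57], [707, 145, 105], [691, 148, 133], [690, 152, 137]]
278 [[687, 119, 141], [696, 120, 127], [736, 115, 57], [736, 123, 58], [737, 131, 58], [738, 138, 58], [710, 144, 106], [695, 148, 133], [690, 151, 141]]
286 [[686, 119, 147], [699, 120, 127], [741, 115, 58], [742, 122, 58], [743, 130, 57], [744, 138, 58], [745, 145, 57], [697, 147, 135], [690, 150, 147]]
```

View pics/w6.png

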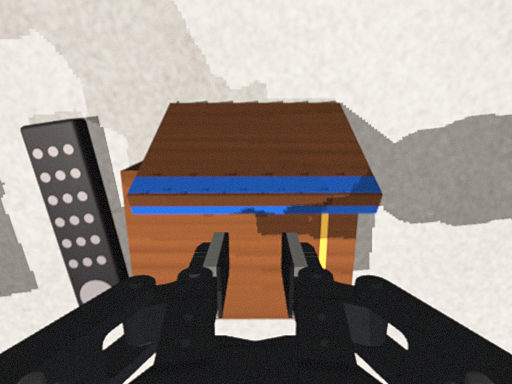

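The tips stand behind the blue board's top edge (rows 205-212), centred on it, about 6 mm clear and about 27 mm above the reported TCP. I'll back off 4 mm, descend, then draw.

>>> send_rows --pt "-5 0 0 0 0 0 0.4" --pt "-5 0 15 0 0 0 0.4" --pt "-5 0 28 0 0 0 0.4" --pt "-5 0 36 0 0 0 0.4" --pt "-5 0 36 0 0 0 0.4" --pt "-5 0 36 0 0 0 0.4" --pt "5 0 36 0 0 0 0.4" --pt "15 0 36 0 0 0 0.4" --pt "25 0 36 0 0 0 0.4" --pt "35 0 36 0 0 0 0.4" --pt "43 0 36 0 0 0 0.4" --pt "50 0 36 0 0 0 0.4"

```text
time_s: 19.65
position: [0.6528, 0.1397, 0.0396]
tool_rot: [0.002, 0.053, 0.999, 0.0]
ft_force: [0.2, -0.8, 9.7]
finger_gap: 0.0256
finger_force: 1.1
```

```bash
python3 -c "
from h import *
wr(95,135,60,zlo=.005,zhi=.15,amin=300)
go()
"
```

```text
4510 [622.  80.  83.] [635. 199. 100.] (array([655., 136.]), array([201.,   9.]), 84.2)
4235 [630.  18.   5.] [683. 198. 104.] (array([677., 133.]), array([208.,  10.]), 84.8)
t 19.7 pos [652.  139.9  39.5] gap 25.6 f [ 0.4 -1.7  8.9]
```

>>> send_rows --pt "4 0 -4 0 0 0 0.4" --pt "8 0 -5 0 0 0 0.4" --pt "12 0 -5 0 0 0 0.4" --pt "16 0 -5 0 0 0 0.4" --pt "20 0 -5 0 0 0 0.4" --pt "25 0 -5 0 0 0 0.4" --pt "30 0 -5 0 0 0 0.4" --pt "35 0 -5 0 0 0 0.4" --pt "35 0 -5 0 0 0 0.4" --pt "35 0 -5 0 0 0 0.4"

```text
time_s: 20.7
position: [0.6168, 0.1437, 0.0431]
tool_rot: [0.0, 0.052, 0.999, 0.0]
ft_force: [0.8, 0.3, 0.0]
finger_gap: 0.0256
finger_force: 0.0
```

```bash
python3 -c "
from h import *
wr(95,135,60,zlo=.005,zhi=.15,amin=300)
go((703,-165,140,5))
from rig import imaging
P=imaging.camera_params('scene');p,d=imaging.camera('scene');W=cloud(d,P);hsv=cv2.cvtColor(p,cv2.COLOR_RGB2HSV).astype(int)
m=(hsv[...,0]>100)&(hsv[...,0]<130)&(hsv[...,1]>100)&(W[...,2]<.11)
for c in comps(m,100): print(rect(c,P,.012),np.round(W[c].min(0)*1000),np.round(W[c].max(0)*1000))
cv2.imwrite('pics/s7.png',p[100:300,150:416,::-1])
"
```

```text
688 [491. 139.   5.] [503. 169.  27.] (array([502., 153.]), array([27., 11.]), 84.0)
31672 [519.  80.   9.] [631. 209.  14.] (array([573., 145.]), array([111.,  92.]), 84.0)
t 20.75 pos [617.  143.6  43.1] gap 25.9 f [-0.8 -0.3 -0.1]
(703, -165, 140) [-117.9 -297.9  -96.9] [  0.   0. -11.]
(array([453., 168.]), array([97., 77.]), 22.0) [406. 111.  -4.] [503. 216.  30.]
(array([577., 149.]), array([122., 102.]), 84.3) [527.  80.  -0.] [632. 213. 103.]
```

View pics/s7.png

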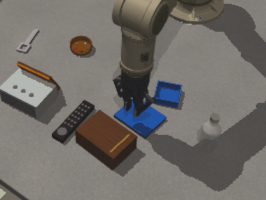

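The blue board lies flat, colour up, centre about (575,145), with its tray in front of it. Next is the orange board.

```bash
python3 -c "
from h import *
go((617,144,120,-6),(707,-171,140,5),(707,-171,76,5))"
```

```text
t 20.8 pos [617.  143.6  43.1] gap 25.2 f [-0.2  0.1  0. ]
(617, 144, 120) [  0.    0.4 -76.9] [ 0.  0. -0.]
(707, -171, 140) [-122.5 -303.4  -96.9] [  0.   0. -11.]
(707, -171, 76) [-122.4 -303.4  -32.9] [  0.   0. -11.]
```

>>> send_rows --pt "0 0 -50 0 0 0 0.4" --pt "0 0 -97 0 0 0 0.4" --pt "-20 -45 -97 0 0 -2 0.4" --pt "-40 -90 -97 0 0 -4 0.4" --pt "-60 -135 -97 0 0 -6 0.4" --pt "-80 -180 -97 0 0 -8 0.4" --pt "-100 -225 -97 0 0 -10 0.4" --pt "-115 -265 -97 0 0 -11 0.4" --pt "-123 -303 -97 0 0 -11 0.4" --pt "-123 -303 -97 0 0 -11 0.4" --pt "-123 -303 -97 0 0 -11 0.4" --pt "-123 -303 -97 0 0 -11 0.4"

```text
time_s: 22.0
position: [0.7078, -0.1692, 0.1397]
tool_rot: [-0.0, -0.044, 0.999, 0.001]
ft_force: [-0.7, 0.2, -0.8]
finger_gap: 0.0259
finger_force: 0.0
```

```bash
python3 -c "
from h import *
wr(0,25,100,zlo=.075,zhi=.11,z=.093)
go((707,-171,76,5),(707,-171,41,5))"
```

```text
5537 [ 658. -235.   75.] [ 688. -115.   96.] (array([ 672., -175.]), array([ 21., 119.]), 5.1)
t 22.05 pos [ 707.9 -168.5  139.8] gap 25.5 f [ 1.1  0.6 -0. ]
(707, -171, 76) [ 1.1 -2.4 63.8] [0.1 0.  0.1]
(707, -171, 41) [ 1.1 -2.5 98.8] [0.1 0.  0.1]
```

>>> send_rows --pt "0 -3 40 0 0 0 0.4" --pt "0 -3 70 0 0 0 0.4" --pt "0 -3 85 0 0 0 0.4" --pt "0 -3 96 0 0 0 0.4" --pt "0 -3 96 0 0 0 0.4" --pt "0 -3 96 0 0 0 0.4" --pt "10 -3 96 0 0 0 0.4" --pt "20 -3 96 0 0 0 0.4" --pt "30 -3 96 0 0 0 0.4" --pt "40 -3 96 0 0 0 0.4" --pt "48 -3 96 0 0 0 0.4" --pt "55 -3 94 0 0 0 0.4"

```text
time_s: 23.25
position: [0.653, -0.1787, 0.0472]
tool_rot: [0.001, -0.043, 0.999, -0.0]
ft_force: [0.1, 1.0, 0.2]
finger_gap: 0.0255
finger_force: 0.0
```

>>> send_rows --pt "4 0 0 0 0 0 0.4" --pt "8 0 -1 0 0 0 0.4" --pt "12 0 -2 0 0 0 0.4" --pt "16 0 -2 0 0 0 0.4" --pt "20 0 -2 0 0 0 0.4" --pt "25 0 -2 0 0 0 0.4" --pt "30 0 -2 0 0 0 0.4" --pt "34 0 -2 0 0 0 0.4" --pt "36 0 -2 0 0 0 0.4" --pt "36 0 -2 0 0 0 0.4"

```text
time_s: 24.25
position: [0.6168, -0.1816, 0.0481]
tool_rot: [-0.0, -0.043, 0.999, -0.0]
ft_force: [-0.3, 0.7, -0.0]
finger_gap: 0.0257
finger_force: 0.0
```

>>> send_rows --pt "0 0 -50 0 0 0 0.4" --pt "0 0 -100 0 0 0 0.4" --pt "-50 0 -130 0 0 0 0.4" --pt "-80 0 -130 0 0 0 0.4" --pt "-80 0 -130 0 0 0 0.4"

```text
time_s: 24.75
position: [0.7009, -0.1717, 0.1773]
tool_rot: [0.001, -0.046, 0.999, 0.0]
ft_force: [-1.0, 1.0, -1.6]
finger_gap: 0.0258
finger_force: 0.0
```

```bash
python3 -c "
from h import *
go()
from rig import imaging
for n in('top','scene'):
  P=imaging.camera_params(n);p,d=imaging.camera(n);W=cloud(d,P);hsv=cv2.cvtColor(p,cv2.COLOR_RGB2HSV).astype(int);H,S,V=hsv[...,0],hsv[...,1],hsv[...,2]
  w=(W[...,2]<.04)&(W[...,0]>.35)&(W[...,0]<.66)&(abs(W[...,1])<.4)
  for nm,m in(('blue',w&(H>100)&(H<130)&(S>100)),('orange',w&(H<20)&(S>130)&(V>60))):
    for c in comps(m,100): print(n,nm,rect(c,P,.014),np.round(np.median(W[c],0)*1000),np.round(np.percentile(W[c][:,2],[5,95])*1000))
  w=(W[...,0]>.45)&(W[...,0]<.8)
  for nm,m in(('remote',w&(abs(W[...,1])<.05)&(W[...,2]>.008)),('opener',w&(V>165)&(S<60)&(W[...,2]<.03)&(W[...,1]<-.28)&(W[...,1]>-.42)),('bottle',w&(W[...,2]>.08)&(W[...,1]>.27)&(W[...,1]<.4))):
    for c in comps(m,30): print(n,nm,np.round(W[c].mean(0)*1000))
  if n=='top': cv2.imwrite('pics/t8.png',p[90:260,90:400,::-1])
"
```

```text
t 24.75 pos [ 700.9 -171.7  177.3] gap 25.8 f [-1.   1.  -1.6]
top blue (array([574., 147.]), array([119.,  99.]), 84.2) [574. 148.  11.] [ 7. 14.]
top blue (array([453., 170.]), array([75., 78.]), 21.9) [452. 171.   4.] [ 0. 26.]
top remote [704.   5.  20.]
top remote [479. -37. 616.]
top opener [ 520. -348.    6.]
top bottle [540. 350. 102.]
scene blue (array([455., 169.]), array([96., 76.]), 22.7) [448. 167.   6.] [ 0. 26.]
scene blue (array([579., 150.]), array([122., 102.]), 84.5) [577. 150.  11.] [ 7. 15.]
scene orange (array([ 442., -179.]), array([90., 71.]), 37.3) [ 442. -180.    8.] [ 1. 27.]
scene orange (array([ 578., -176.]), array([103., 121.]), 5.1) [ 577. -178.   11.] [ 6. 15.]
scene remote [498. -38. 573.]
scene remote [712.   6.  16.]
scene opener [ 771. -402. -752.]
scene bottle [552. 358. 102.]
```

View pics/t8.png

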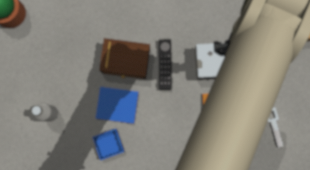

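The top crop shows the blue board at (118,105) and the tray at (108,145) in place, and the scene camera confirms the orange board and dish under the arm. Both boards lie flat and square about 87–90 mm out. The dishes are about 125–135 mm from the board centres, and the remote, opener and bottle have not moved. I'm handing it in.

```bash
python3 -c "
from rig import job
print(job.finish_job())"
```

```text
the job is handed in; nothing more can be done
None
```

I handed the job in at about 25 s: by the final camera readings both boards lie flat with their coloured faces up, each dish stands in front of its own board, and the remote, opener and bottle are where they were; no verdict came back.

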